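Pack the square stamp under the tool box tray

TASK

Put the wooden clay stamp with the square foot away in the potter's tool box: lift the box's top tray by its bar, swinging it up and back until it stays open, stand the stamp upright on the floor of the compartment underneath, and lower the tray fully shut again over it.

Things in the scene. Friction and masses are not known exactly. Their poses are not given: they have to be found in the camera images.
- square_stamp_center (a point): Centre (29 mm above the underside) of the loose pale wooden stamp to put away: square foot 44 x 44 x 16 mm, and from its middle a round upright handle, diameter 24, to 58 mm overall; about 60 g. Standing by it, 75 mm off or more, are two stamps of the same wood, height and handle, with a round (48 mm) and a long narrow (26 x 72 mm) foot. z up the handle; x, y square to the foot.
- compartment (a point): Middle of the empty compartment's floor, 6 mm above the table, in the fixed dark wooden tool box: inside 148 (x) x 228 (y) mm, 68 deep, walls 6. z up; x the way the tray swings open (away from the robot, turned up to 20 degrees); y along the box's long side. The open tray leaves it all uncovered: its near edge is then 94 mm in +x of this point, its underside 122 mm above the table.
- tray_bar (a point): Middle of the tray's dark round lifting bar: diameter 16, along the compartment's y, 138 mm free between its posts, above the tray's centre. Tray shut: 132 mm above the table, right over the compartment's middle. The pale wooden tray, 160 x 240 x 28 mm, 0.35 kg, stays level; its rim is 28 mm below the bar's axis, and 20 mm are free under the bar. Axes as the compartment's.
- lift (a joint): Angle q of the tray's straps, rad: 0 shut (the start), 1.92 open, at stops. From its shut place the whole tray moves 0.110*(cos 0.349 - cos(0.349+q)) m along the compartment's +x and 0.110*(sin(0.349+q) - sin 0.349) m up: open 174 back, 47 mm up; peak 72 mm up at q = 1.22. Its weight takes it on to the open stop past the peak, to shut before it, slowly (damped; 3 to 6 N to move).
There are look-alikes about, which are no part of the job. Leave any purple look-alike of the part that bears square_stamp_center alone.

How it is judged:
By the outcome, as a careful person would: the job done as asked, in the order asked, and still so for the second after the job is handed in, with the robot touching nothing.
It also fails if it takes over 72 s, if anything falls off the work surface, if the arm or the gripper's body presses on something with over 40 N, if the wrist force passes 120 N, or if a joint passes its speed limit or range.

ROBOT

A 7-joint arm with a two-finger parallel gripper is mounted at the origin on the work surface. World frame = base frame: x ahead of the robot, y to its left, z up, the work surface at z = 0. Lengths are in m, angles in rad, forces in N, time in s.
With the tool pointing down it reaches from about 0.4 to 0.9 m from the base axis. Payload 5.6 kg.
Tool frame: the origin (TCP) lies midway between the tips of the shut fingers; the grasp point (between the pads) lies 19 mm behind it; y points along the fingers, z is the direction in which the jaws open and shut, and the axes are right-handed (so a half turn about y gives the same grasp; the last joint's range is limited). The gripper opens to 92 mm and grips with 3 to 60 N. Pads are 20 mm wide; open, the fingers measure 128 mm over their backs; the gripper's body (75 mm by 189 mm) begins 69 mm behind the grasp point.
Start: joints at [-1.221, 0.468, -0.012, 1.603, 0.006, 1.071, -0.056], TCP at [0.249, 0.6, 0.215] pointing down, gripper open.
Joint ranges: [-2.53, 2.53], [-0.31, 2.02], [-1.57, 1.55], [0.28, 2.44], [-1.29, 4.43], [0.15, 1.84], [-2.92, 2.92]. Speed limits (rad/s): [2.57, 2.57, 3.14, 3.14, 3.14, 3.14, 3.14].

INTERFACE

Orientations are given as a 3x3 rotation matrix whose columns are the frame's x, y, z axes.
In Python, from station import env, effector, solver, viewer, workorder, search_frame, tip_of gives the robot as it stands. Calls block until the motion is done:
- env.reach(position, orientation): joint-space move of the TCP to a pose.
- env.movel(position, frame=None, rate=0.15): straight line of the TCP; frame=None keeps the orientation; rate is the mean speed in m/s.
- env.goto_joints(angles): joint-space move.
- effector.release() and effector.grasp(squeeze=None): open the fingers fully, or close them until they stop; squeeze is the grip in N (None keeps the last).
- env.pause(seconds).
- solver.inverse_kinematics(position, orientation): joint angles nearest the present ones, or None.
- env.sense(): the state.
- viewer.read_camera(name): name is "scene" or "top"; returns (picture, depth): 420x560x3 uint8, red, green, blue; 420x560 float32, m along the optical axis (not along the pixel's ray), 0 where there is no reading.
- viewer.camera_info(name): a dict with "intrinsics" (3x3 intrinsics, pixels), "eye" and "rotation" of the camera in the world. Camera axes: x right, y up, looking along -z (the intrinsics and any distortion apply to the point x, -y, -z); pixel columns grow to the right and rows downward; lengths in m; the calibration is good to about 2 mm. A picture is of the moment at which its call begins. camera_info takes no time and is no camera call.
A pose or a line that the arm cannot do raises env.PlanningError and nothing moves.
- workorder.finish_job(): hands the job in, once; it reports no verdict.
Trained networks look in the newest picture that a camera, given by its name, has taken for a name from the list of things; names that differ only in an ending like _2 or _b are one class to them, and where a whole thing is asked for, a point or a joint stands for the part that bears it (a point fixed in the world has none). Each returns a list of dicts, best first, with "score" (0 to 1); they miss things now and then, are a little off and sometimes report something else, mostly with a low value. They report only what shows in the picture. A call takes as long as a camera call. They do not tell look-alikes from the thing itself.
- search_frame(camera, name): "at" ([x, y, z] in m, in world coordinates, good to about 4 mm: the middle of the surface that is visible of it).
- tip_of(camera, name): "at" ([x, y, z] in m, in world coordinates, good to about 4 mm: a listed point, or the origin of a listed thing).
The state is a dict: "t": time; "joint_positions": joint angles; "joint_velocities": joint speeds; "tau": joint torques, N m; "ee_pos": TCP position; "tcp_rot": TCP orientation; "wrist_force": force on the tool from outside, world axes, zero at the start; "moment": the same for the moment, N m; "gripper_width": finger opening in m.
Only numpy, scipy, OpenCV 4.12 (cv2) and the standard library are available. Lean on these libraries where they do the work, as an engineer would, in place of code of your own. Each camera call takes 0.05 s, during which the arm holds its last target.

## Working session

There is one attempt and no reset: what is moved stays moved. The work goes in short steps, each a Python script; the robot and the scene stay as the last script left them, time stands still between calls to the robot, and variables do not carry over. Pictures are saved under pics/ and viewed, and the job is handed in when it is done.

```bash
ls; mkdir -p pics; python3 - <<'E'
from station import env, viewer, search_frame, tip_of
import cv2
for c in ("scene","top"):
    p,d=viewer.read_camera(c)
    cv2.imwrite(f"pics/{c}0.png",cv2.cvtColor(p,cv2.COLOR_RGB2BGR))
    i=viewer.camera_info(c); print(c,i)
    for n in ("square_stamp_center","compartment","tray_bar"):
        for f in (search_frame,tip_of):
            print(c,n,f.__name__,[(r["at"],r["score"]) for r in f(c,n)])
s=env.sense();print(s["t"],s["wrist_force"],s["tcp_rot"])
E
```

```text
pics
scene {'intrinsics': array([[501.66340858,   0.        , 282.717801  ],
       [  0.        , 501.66340858, 205.38904134],
       [  0.        ,   0.        ,   1.        ]]), 'eye': array([ 1.23127287, -0.07629783,  0.59349898]), 'rotation': array([[-0.06868185, -0.59337195,  0.80199285],
       [ 0.997411  , -0.05801231,  0.04249558],
       [ 0.02130977,  0.80283516,  0.5958201 ]])}
scene square_stamp_center call [([0.5256, -0.1839, 0.0158], 0.77), ([0.615, -0.2315, 0.0152], 0.76), ([0.7201, -0.226, 0.0149], 0.61)]
scene square_stamp_center call [([0.6065, -0.2313, 0.0292], 0.86), ([0.5171, -0.1887, 0.0302], 0.83), ([0.7079, -0.2293, 0.0298], 0.7)]
scene compartment call [([0.5731, 0.0923, 0.0822], 0.82)]
scene compartment call []
scene tray_bar call [([0.5354, 0.0982, 0.0913], 0.94)]
scene tray_bar call [([0.5218, 0.1016, 0.1269], 0.63)]
top {'intrinsics': array([[424.92425994,   0.        , 273.526398  ],
       [  0.        , 424.92425994, 217.64279486],
       [  0.        ,   0.        ,   1.        ]]), 'eye': array([ 0.48651418, -0.12757866,  0.89251761]), 'rotation': array([[ 0.00681842,  0.99368025, -0.11204046],
       [-0.99996429,  0.00621609, -0.00572448],
       [-0.00499185,  0.11207549,  0.99368716]])}
top square_stamp_center call [([0.5162, -0.1849, 0.0162], 0.93), ([0.7033, -0.2283, 0.012], 0.69), ([0.5988, -0.2303, 0.0165], 0.56)]
top square_stamp_center call [([0.7106, -0.2298, 0.03], 0.76), ([0.5211, -0.1859, 0.028], 0.72), ([0.6044, -0.2308, 0.0288], 0.59)]
top compartment call [([0.5187, 0.1007, 0.0811], 0.56)]
top compartment call []
top tray_bar call [([0.5185, 0.1025, 0.0807], 0.56)]
top tray_bar call [([0.5239, 0.1024, 0.1312], 0.62)]
0.7 [-0.39042088 -0.51262114 -1.41058504] [[ 9.23803013e-01  6.94173257e-05  3.82868108e-01]
 [-3.82868111e-01  5.22696009e-05  9.23803013e-01]
 [ 4.41155714e-05 -9.99999996e-01  7.48644951e-05]]
```

View pics/scene0.png

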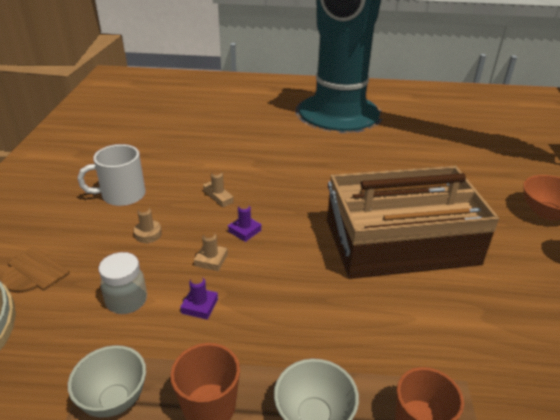

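View pics/top0.png

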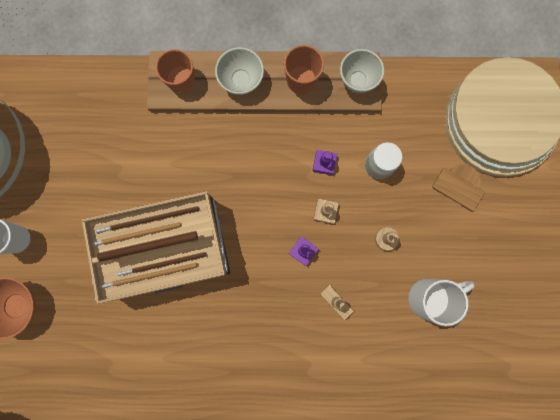

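```bash
cat > h.py <<'E'
import numpy as np, cv2
from station import env, effector, solver, viewer, workorder, search_frame, tip_of
def proj(c,P):
    i=viewer.camera_info(c); q=np.asarray(i["rotation"]).T@(np.asarray(P,float)-i["eye"]); q=np.array([q[0],-q[1],-q[2]])
    u=i["intrinsics"]@q; return u[:2]/u[2]
def cloud(c,d):
    i=viewer.camera_info(c);K=i["intrinsics"];v,u=np.mgrid[:d.shape[0],:d.shape[1]]
    x=(u-K[0,2])/K[0,0]*d;y=(v-K[1,2])/K[1,1]*d
    return np.stack([x,-y,-d],-1)@np.asarray(i["rotation"]).T+i["eye"]
def save(n,p): cv2.imwrite(f"pics/{n}.png",cv2.cvtColor(p,cv2.COLOR_RGB2BGR))
def down(yaw):  # tool z (jaw axis) at angle yaw in xy, y down
    z=np.array([np.cos(yaw),np.sin(yaw),0]);y=np.array([0,0,-1.]);return np.stack([np.cross(y,z),y,z],1)
E
python3 - <<'E'
from h import *
for P in ([.521,-.186,.029],[.606,-.231,.029],[.709,-.229,.03]): print(P,proj("top",P),proj("scene",P))
p,d=viewer.read_camera("top"); X=cloud("top",d)
save("crop_stamp",cv2.resize(p[140:330,270:420],None,fx=4,fy=3.1,interpolation=cv2.INTER_CUBIC))
# stamp foot: points 10..22mm high, near
m=(abs(X[...,0]-.606)<.05)&(abs(X[...,1]+.231)<.05)&(X[...,2]>.010)&(X[...,2]<.021)
print(m.sum(),cv2.minAreaRect((X[m][:,:2]*1000).astype(np.float32)),np.median(X[m][:,2]))
m=(abs(X[...,0]-.606)<.05)&(abs(X[...,1]+.231)<.05)&(X[...,2]>.05)
print("top",m.sum(),X[m].mean(0))
# tray rim
m=(abs(X[...,0]-.52)<.2)&(abs(X[...,1]-.1)<.18)&(X[...,2]>.097)&(X[...,2]<.111)
print(m.sum(),cv2.minAreaRect((X[m][:,:2]*1000).astype(np.float32)),np.median(X[m][:,2]))
m=(abs(X[...,0]-.52)<.2)&(abs(X[...,1]-.1)<.18)&(X[...,2]>.125)&(X[...,2]<.16)
print("bar",m.sum(),cv2.minAreaRect((X[m][:,:2]*1000).astype(np.float32)),X[m].max(0),X[m].min(0))
pts=X[m][:,:2];w,V=np.linalg.eigh(np.cov(pts.T));print(pts.mean(0),V[:,1],np.degrees(np.arctan2(V[1,1],V[0,1])))
save("crop_box",cv2.resize(p[185:310,75:235],None,fx=4.5,fy=4.5,interpolation=cv2.INTER_CUBIC))
E
```

```text
[0.521, -0.186, 0.029] [304.57962901 248.65138749] [242.68730308 219.37047804]
[0.606, -0.231, 0.029] [326.4883306  207.24554049] [209.41146163 248.88207548]
[0.709, -0.229, 0.03] [325.22595269 157.96851184] [198.05559813 293.47342804]
373 ((601.494873046875, -231.01904296875), (44.08254623413086, 44.637935638427734), 78.6288833618164) 0.01607646311366817
top 50 [ 0.5995903  -0.22964625  0.0558353 ]
1474 ((521.203369140625, 100.1761474609375), (160.521240234375, 245.3185272216797), 13.268606185913086) 0.10398374294033569
bar 910 ((520.490478515625, 102.10047149658203), (16.237606048583984, 180.58201599121094), 13.208449363708496) [0.54710319 0.19159471 0.14361921] [0.49416591 0.01304162 0.12524059]
[0.52004695 0.10106787] [-0.22886211  0.97345885] 103.23008841040466
```

View pics/crop_stamp.png

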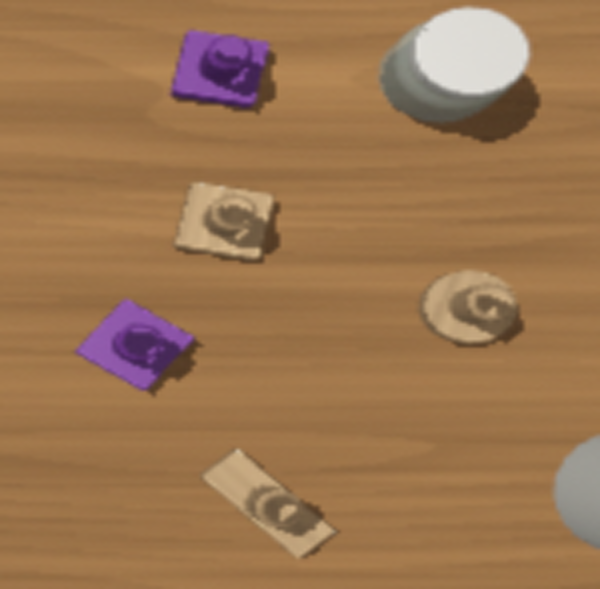

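View pics/crop_box.png

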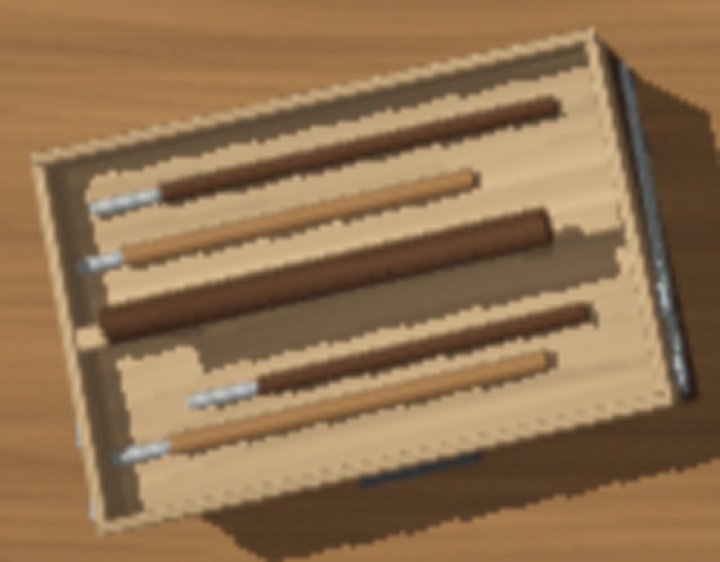

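Top view candidates: pale square foot (326,211), pale round (388,239), pale narrow (337,302), purple squares (325,162) and (304,251). The enlarged crop confirms that only (326,211) is both pale wood and square-footed, so that is the target. It is at about (0.602, -0.231), with the foot height (16 mm) and size (44 mm) as given. In the box crop the tray is shut at yaw ≈ 13.2°, with the bar at about (0.521, 0.1015). Next I'll cross-check with the scene camera and check IK.

```bash
cat >> h.py <<'E'
YAW=np.radians(13.2); BX=np.array([np.cos(YAW),np.sin(YAW),0]); BY=np.array([-np.sin(YAW),np.cos(YAW),0])
BAR=np.array([.521,.1015,.132])
def tray(q): return BX*.110*(np.cos(.349)-np.cos(.349+q))+np.array([0,0,.110*(np.sin(.349+q)-np.sin(.349))])
E
python3 - <<'E'
from h import *
p,d=viewer.read_camera("scene"); X=cloud("scene",d)
m=(abs(X[...,0]-.606)<.05)&(abs(X[...,1]+.231)<.05)&(X[...,2]>.010)&(X[...,2]<.021)
print(m.sum(),cv2.minAreaRect((X[m][:,:2]*1000).astype(np.float32)))
m=(abs(X[...,0]-.606)<.05)&(abs(X[...,1]+.231)<.05)&(X[...,2]>.03)
print("handle",m.sum(),X[m].mean(0),X[m].min(0),X[m].max(0))
m=(abs(X[...,0]-.52)<.2)&(abs(X[...,1]-.1)<.18)&(X[...,2]>.125)&(X[...,2]<.16)
print("bar",m.sum(),cv2.minAreaRect((X[m][:,:2]*1000).astype(np.float32)),X[m][:,2].max())
m=(abs(X[...,0]-.52)<.2)&(abs(X[...,1]-.1)<.18)&(X[...,2]>.097)&(X[...,2]<.111)
print(m.sum(),cv2.minAreaRect((X[m][:,:2]*1000).astype(np.float32)))
print(env.sense()["t"])
for y in (YAW,YAW+np.pi):
  for P in (BAR,BAR+tray(1.9)):
    q=solver.inverse_kinematics(P-[0,0,.016],down(y)); print("bar",y,None if q is None else np.round(q,2))
for y in (YAW+np.pi/2,YAW-np.pi/2):
  for P in ([.602,-.231,.023],[.602,-.231,.2],BAR-BX*.01-[0,0,.1]):
    q=solver.inverse_kinematics(np.array(P),down(y)); print("st",y,None if q is None else np.round(q,2))
E
```

```text
386 ((604.0224609375, -230.58255004882812), (44.43169021606445, 47.23672103881836), 77.46735382080078)
handle 213 [ 0.6110843  -0.22898809  0.04607244] [ 0.59687931 -0.24303354  0.03008158] [ 0.61679041 -0.21886987  0.06029922]
bar 1015 ((524.499755859375, 102.23516082763672), (17.397069931030273, 180.32310485839844), 12.155158996582031) 0.14205203064915356
2683 ((522.860107421875, 101.93222045898438), (164.04287719726562, 241.06558227539062), 13.317455291748047)
0.8
bar 0.2303834612632515 [-0.6   0.41  0.43  2.   -0.24  0.78  0.2 ]
bar 0.2303834612632515 [-0.52  0.63  0.41  1.52 -0.28  1.05  0.19]
bar 3.3719761148530445 [-1.18  0.84  1.35  2.03 -0.95  1.11 -2.3 ]
bar 3.3719761148530445 [-0.97  1.02  1.34  1.55 -1.    1.38 -2.45]
st 1.801179788058148 [ 0.14  0.7   0.25  1.74 -0.24  0.73  2.31]
st 1.801179788058148 [-0.13  0.52  0.62  1.66 -0.34  1.07  2.4 ]
st 1.801179788058148 [-0.3   0.52  0.06  2.04 -0.05  0.58  1.59]
st -1.3404128655316452 [-0.14  0.78  0.65  1.76 -0.63  0.82 -0.52]
st -1.3404128655316452 [-0.38  0.67  1.05  1.68 -0.63  1.17 -0.51]
st -1.3404128655316452 [-0.66  0.57  0.51  2.06 -0.46  0.62 -1.18]
```

```bash
sed -i 's/^BAR=.*/BAR=np.array([.522,.102,.132])/' h.py; python3 - <<'E'
from h import *
env.movel([.249,.6,.26],rate=.15)
env.reach(BAR+[0,0,.10],down(YAW))
env.movel(BAR-[0,0,.017],rate=.15)
s=env.sense();print(s["t"],np.round(s["wrist_force"],1),np.round(s["ee_pos"],4))
effector.grasp(20)
s=env.sense();print(s["t"],np.round(s["wrist_force"],1),np.round(s["ee_pos"],4),s["gripper_width"])
p,d=viewer.read_camera("scene"); save("grip1",p)
E
```

```text
4.225 [ 0.1  0.5 -0. ] [0.5226 0.1021 0.1156]
5.3667 [-2.  -0.3  1.9] [0.5214 0.1019 0.1149] 0.015273744501559976
```

View pics/grip1.png

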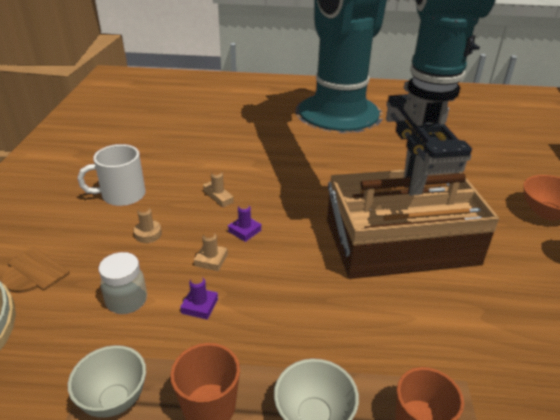

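The picture shows the fingers around the bar at about (415,185). The width of 15 mm fits the 16 mm bar and the forces are small. Next I swing the tray up and back along its arc.

```bash
python3 - <<'E'
from h import *
P0=np.array([.5218,.102,.115]); 
for q in np.linspace(0,1.89,13)[1:]:
    env.movel(P0+tray(q),rate=.07)
    s=env.sense();print(round(q,2),round(s["t"],2),np.round(s["wrist_force"],1),np.round(s["ee_pos"]-P0-tray(q),4),round(s["gripper_width"],4))
    if np.linalg.norm(s["wrist_force"])>45: print("STOP");break
p,d=viewer.read_camera("scene"); save("open1",p)
E
```

```text
0.16 5.82 [-3.4 -1.9 -1.4] [-0.0002 -0.      0.0003] 0.0155
0.32 6.22 [-2.7 -1.2  0.8] [0.0004 0.0001 0.001 ] 0.0151
0.47 6.62 [-5.2 -0.7  3. ] [0.0011 0.0003 0.0013] 0.0155
0.63 7.02 [-3.3  0.2  3. ] [0.0012 0.0003 0.001 ] 0.0152
0.79 7.42 [-2.1  0.6  3.4] [0.0006 0.0002 0.0004] 0.0155
0.94 7.82 [-1.4 -0.2  2.9] [0.0006 0.0002 0.0002] 0.0156
1.1 8.22 [-0.1  0.4  4. ] [0.0006 0.0003 0.0001] 0.0153
1.26 8.62 [1.  1.1 1.5] [ 0.0006  0.0003 -0.0001] 0.0154
1.42 9.02 [0.9 0.6 1.2] [ 0.0005  0.0002 -0.0002] 0.0152
1.58 9.42 [1.2 1.8 0.6] [ 0.0005  0.0003 -0.0003] 0.0154
1.73 9.82 [ 1.7  2.  -0.4] [ 0.0006  0.0002 -0.0005] 0.015
1.89 10.22 [ 1.   2.2 -1.1] [ 0.0004  0.0002 -0.0006] 0.0152
```

View pics/open1.png

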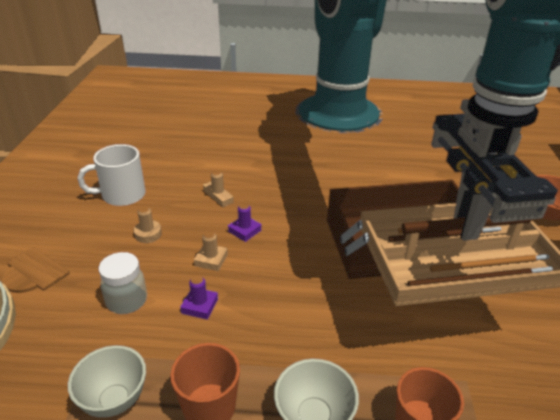

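The tray is open: in the picture the bar is at (440,228), the tray hangs behind the box, and the compartment at (400,210) is uncovered. Next I release the bar, check that the tray stays open, and fetch the stamp.

```bash
python3 - <<'E'
from h import *
effector.release()
p=env.sense()["ee_pos"]; env.movel(p+[0,0,.09],rate=.15)
S=np.array([.603,-.2305,0])
env.reach(S+[0,0,.14],down(YAW-np.pi/2))
p,d=viewer.read_camera("scene"); save("pre",p)
p,d=viewer.read_camera("top"); save("pre_top",p)
X=cloud("top",d)
m=(abs(X[...,0]-.67)<.2)&(abs(X[...,1]-.14)<.16)&(X[...,2]>.171)&(X[...,2]<.2)
print("bar",m.sum(),cv2.minAreaRect((X[m][:,:2]*1000).astype(np.float32)),X[m][:,2].max(), BAR+tray(1.92))
m=(abs(X[...,0]-.52)<.12)&(abs(X[...,1]-.1)<.16)&(X[...,2]>.066)&(X[...,2]<.082)
print("box",m.sum(),cv2.minAreaRect((X[m][:,:2]*1000).astype(np.float32)))
print(env.sense()["t"],env.sense()["ee_pos"])
E
```

```text
bar 1007 ((689.6427612304688, 141.52975463867188), (16.347187042236328, 179.66995239257812), 13.159235954284668) 0.19018948363907828 [0.69148195 0.14175163 0.17864439]
box 1246 ((525.6110229492188, 104.62109375), (176.4867706298828, 250.6659698486328), 11.835494041442871)
13.7833 [ 0.6040488  -0.22886196  0.14010849]
```

View pics/pre.png

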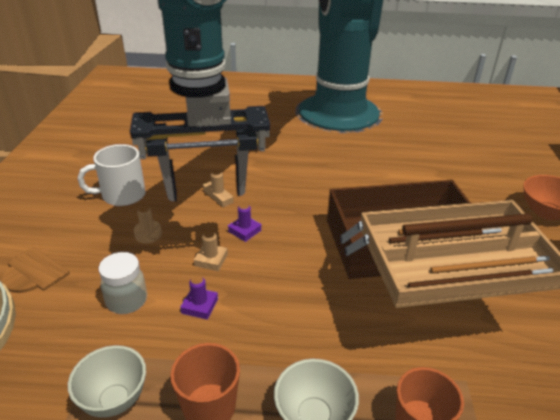

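View pics/pre_top.png

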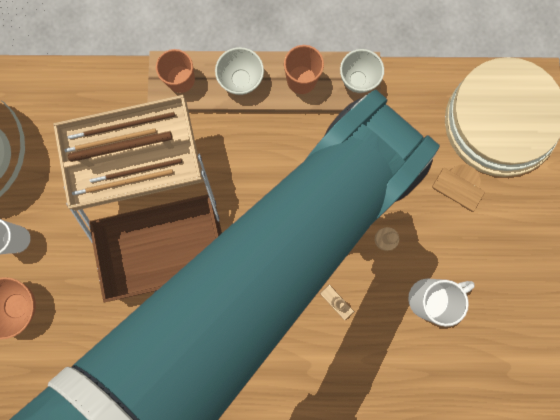

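The tray stays open: the top view shows its bar at (120,145), at the given open pose, and the empty compartment at (158,250). The fingers straddle the pale square stamp. Next: descend and grip.

```bash
python3 - <<'E'
from h import *
S=np.array([.603,-.2305,0])
env.movel(S+[0,0,.023],rate=.12)
env.pause(.15)
s=env.sense();print(s["t"],np.round(s["wrist_force"],1),np.round(s["ee_pos"],4))
p,d=viewer.read_camera("scene"); save("strad",p)
effector.grasp(15)
s=env.sense();print(s["t"],np.round(s["wrist_force"],1),np.round(s["ee_pos"],4),s["gripper_width"])
env.movel(S+[0,0,.10],rate=.15)
p,d=viewer.read_camera("scene"); save("lift",p)
s=env.sense();print(s["t"],np.round(s["wrist_force"],1),s["gripper_width"])
c=np.hstack([cv2.resize(cv2.imread(f"pics/{n}.png")[110:330,100:300],None,fx=2,fy=2) for n in ("strad","lift")]); cv2.imwrite("pics/sl.png",c[:, :800])
E
```

```text
15.0583 [-0.2  1.2 -0. ] [ 0.6035 -0.2307  0.0238]
16.1417 [0.1 0.1 0.9] [ 0.603  -0.2305  0.023 ] 0.02346021824337038
16.8583 [ 0.1 -0.1 -1.4] 0.02366470972614464
```

View pics/sl.png

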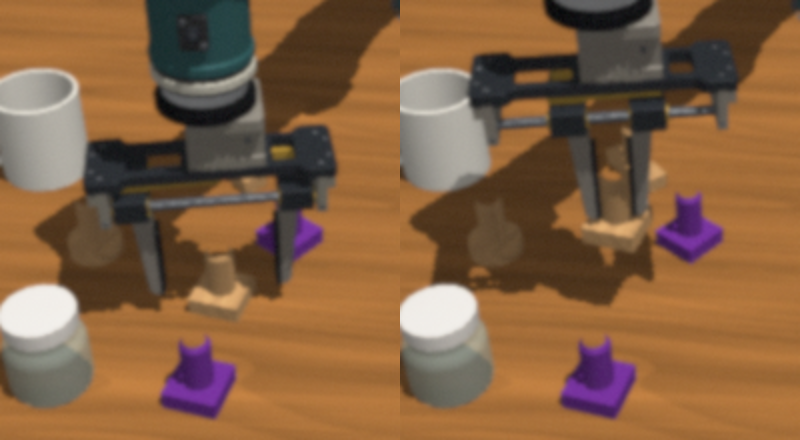

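The right half of the picture shows the stamp held upright by its handle at (615,215), with the look-alikes untouched. Next I carry it high over the box.

```bash
python3 - <<'E'
from h import *
R=down(YAW-np.pi/2)
env.movel([.603,-.2305,.22],rate=.2)
T=BAR*[1,1,0]-BX*.010
env.movel(T+[0,0,.22],rate=.2)
env.pause(.2)
env.movel(T+[0,0,.10],frame=R,rate=.12)
s=env.sense();print(s["t"],np.round(s["wrist_force"],1),np.round(s["ee_pos"],4))
for c in("scene","top"): p,d=viewer.read_camera(c); save("over_"+c,p)
E
```

```text
20.8167 [-0.5 -0.4 -0. ] [0.5128 0.0998 0.1006]
```

View pics/over_scene.png

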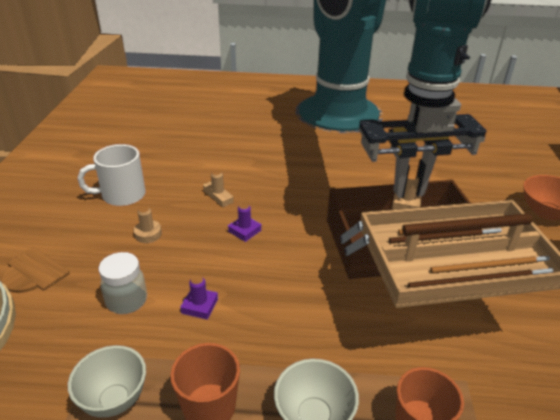

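View pics/over_top.png

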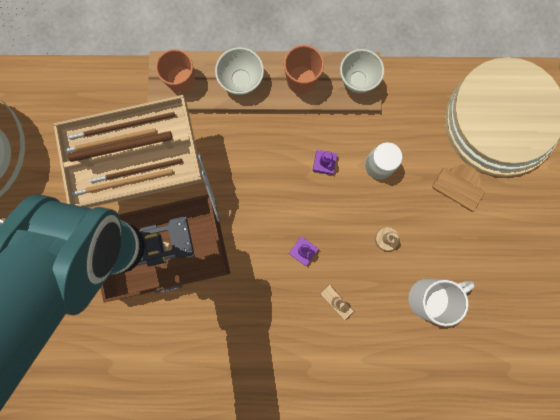

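The gripper is centred over the compartment: body at (165,240) in the top view, stamp at (408,203) in the scene view. Next I lower it in steps, watching the force.

```bash
python3 - <<'E'
from h import *
T=BAR*[1,1,0]-BX*.010
env.movel(T+[0,0,.045],rate=.08)
for z in (.034,.031,.0295,.028):
    env.movel(T+[0,0,z],rate=.03); env.pause(.1)
    s=env.sense();print(z,s["t"],np.round(s["wrist_force"],1),np.round(s["ee_pos"],4),round(s["gripper_width"],4))
    if s["wrist_force"][2]>4: break
p,d=viewer.read_camera("scene"); save("placed",p)
cv2.imwrite("pics/placedc.png",cv2.resize(cv2.imread("pics/placed.png")[90:310,310:560],None,fx=2.7,fy=2.7))
E
```

```text
0.034 22.375 [-0.5  0.  -1.4] [0.5124 0.0997 0.0341] 0.0235
0.031 22.725 [ 0.2 -0.5 -0.1] [0.5123 0.0997 0.031 ] 0.0235
0.0295 23.075 [-0.4 -0.5 -0.1] [0.5123 0.0997 0.0295] 0.0236
0.028 23.425 [-2.   0.6  6.5] [0.5126 0.0998 0.0286] 0.0236
```

View pics/placedc.png

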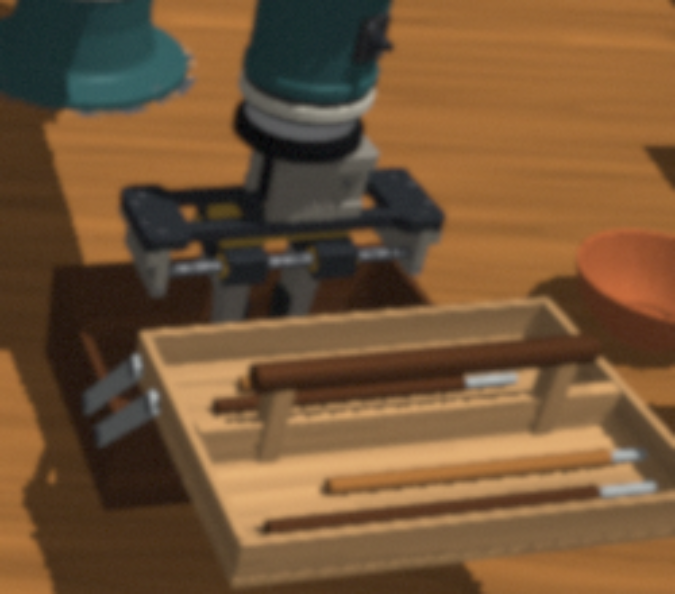

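Contact is at 0.0286 (expected 0.029), so the foot is on the floor. Next: release, withdraw, and look at the compartment.

```bash
python3 - <<'E'
from h import *
T=BAR*[1,1,0]-BX*.010
env.movel(T+[0,0,.029],rate=.03)
effector.release()
s=env.sense();print(s["t"],np.round(s["wrist_force"],1),np.round(s["gripper_width"],4))
env.movel(T+[0,0,.29],rate=.15)
# clear of top camera's view, toward the bar's open place
B=BAR+tray(1.92)
env.reach(B+[0,0,.08],down(YAW))
env.pause(.2)
for c in("scene","top"): p,d=viewer.read_camera(c); save("after_"+c,p)
X=cloud("top",d)
m=(abs(X[...,0]-.52)<.06)&(abs(X[...,1]-.1)<.09)&(X[...,2]>.015)&(X[...,2]<.028)
print("foot",m.sum(),m.any() and (cv2.minAreaRect((X[m][:,:2]*1000).astype(np.float32)),np.median(X[m][:,2])))
m=(abs(X[...,0]-.52)<.06)&(abs(X[...,1]-.1)<.09)&(X[...,2]>.04)&(X[...,2]<.07)
print("h",m.sum(),m.any() and (X[m].mean(0),X[m].max(0)))
s=env.sense();print(s["t"],np.round(s["ee_pos"],4))
E
```

```text
24.8083 [-0.3 -0.5  0.4] 0.092
foot 397 (((530.3089599609375, 136.59335327148438), (136.06063842773438, 53.39430236816406), 62.08760070800781), np.float64(0.022365862341374942))
h 103 (array([0.52694414, 0.11682448, 0.05716295]), array([0.57984162, 0.1896464 , 0.06958374]))
28.4167 [0.6914 0.142  0.259 ]
```

View pics/after_scene.png

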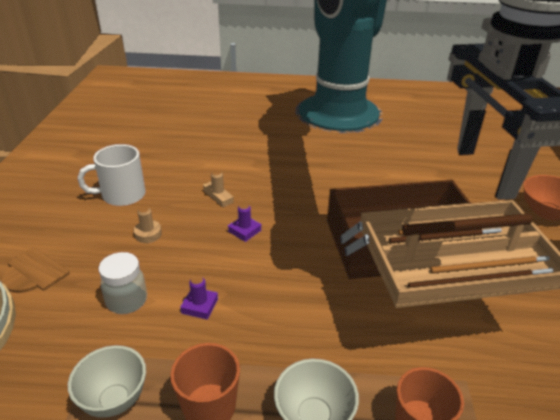

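View pics/after_top.png

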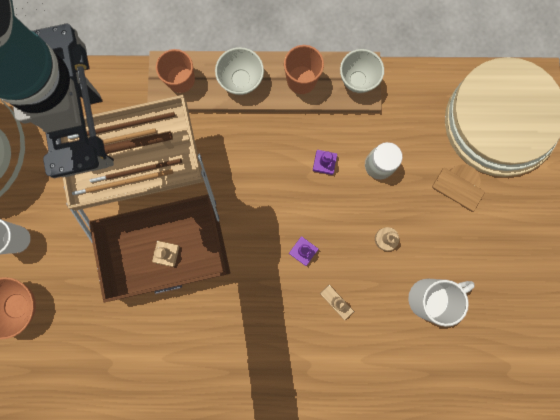

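The top view shows the stamp standing upright on the compartment floor at (166,253), with its foot top at 22 mm as it must be. Next: grip the bar again and swing the tray shut.

```bash
python3 - <<'E'
from h import *
P0=np.array([.5218,.102,.115])
env.movel(P0+tray(1.915),rate=.12)
s=env.sense();print(s["t"],np.round(s["wrist_force"],1),np.round(s["ee_pos"],4))
effector.grasp(20)
s=env.sense();print(s["t"],np.round(s["wrist_force"],1),np.round(s["gripper_width"],4))
for q in np.linspace(1.9,0,13)[1:]:
    env.movel(P0+tray(q),rate=.07)
    s=env.sense();print(round(q,2),round(s["t"],2),np.round(s["wrist_force"],1),np.round(s["ee_pos"]-P0-tray(q),4),round(s["gripper_width"],4))
    if np.linalg.norm(s["wrist_force"])>45: print("STOP");break
p,d=viewer.read_camera("scene"); save("shut",p)
E
```

```text
29.375 [ 0.4 -0.2 -0.5] [0.6915 0.1417 0.1629]
30.5167 [ 0.3  1.  -0.3] 0.0152
1.74 30.94 [ 1.4  0.  -2.3] [-0.0002 -0.      0.0002] 0.0153
1.58 31.34 [ 0.4 -0.6  0.7] [-0.0001 -0.0001  0.0002] 0.0153
1.42 31.74 [ 0.6 -1.   0.9] [-0.0002 -0.0001  0.0003] 0.0151
1.27 32.14 [-0.1 -0.8  3.1] [-0.0004 -0.0002  0.0003] 0.0154
1.11 32.54 [-2.4 -1.   5.7] [-0.0006 -0.0003  0.0002] 0.0154
0.95 32.94 [-3.4 -2.1  6.5] [-0.0008 -0.0003  0.    ] 0.0152
0.79 33.34 [-5.2 -2.8  7.4] [-0.0014 -0.0004 -0.0003] 0.0154
0.63 33.74 [-6.2 -2.8  5.3] [-0.0017 -0.0006 -0.0008] 0.0154
0.48 34.14 [-6.  -3.   2.9] [-0.0016 -0.0006 -0.001 ] 0.0152
0.32 34.54 [-5.  -1.4  1.1] [-0.0011 -0.0005 -0.0008] 0.0151
0.16 34.94 [-4.8 -3.4 -1. ] [-0.0007 -0.0004 -0.0005] 0.0157
0.0 35.34 [-5.6 -3.4  2. ] [-0.0003 -0.0003  0.0002] 0.0151
```

View pics/shut.png

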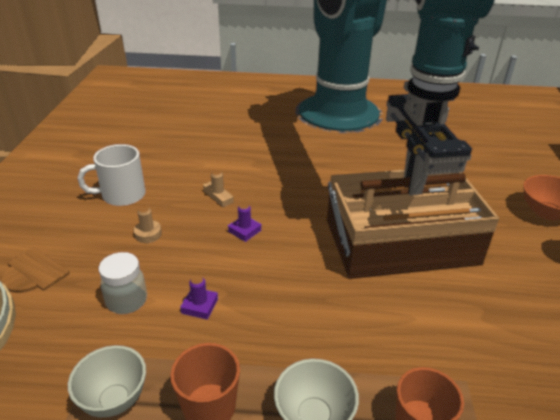

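The tray looks shut, with its rim on the box at (410,220). I'll press it gently onto the stop, let go, withdraw and measure.

```bash
python3 - <<'E'
from h import *
P0=np.array([.5218,.102,.115])
env.movel(P0-BX*.0007-[0,0,.002],rate=.02); env.pause(.2)
s=env.sense();print(s["t"],np.round(s["wrist_force"],1),np.round(s["ee_pos"],4))
effector.release(); env.pause(.3)
env.movel(P0+[0,0,.12],rate=.12)
env.reach([.36,.42,.28],down(YAW)); env.pause(1)
ps={}
for c in("scene","top"):
    p,d=viewer.read_camera(c); save("end_"+c,p); X=cloud(c,d)
    m=(abs(X[...,0]-.52)<.2)&(abs(X[...,1]-.1)<.16)&(X[...,2]>.125)&(X[...,2]<.16)
    z=X[m][:,2]; print(c,"bar",m.sum(),cv2.minAreaRect((X[m][:,:2]*1000).astype(np.float32))[:3],np.percentile(z,[50,98]))
    m=(abs(X[...,0]-.52)<.2)&(abs(X[...,1]-.1)<.18)&(X[...,2]>.097)&(X[...,2]<.111)
    print("rim",m.sum(),cv2.minAreaRect((X[m][:,:2]*1000).astype(np.float32)),np.median(X[m][:,2]))
s=env.sense();print(s["t"],np.round(s["wrist_force"],1),np.round(s["joint_velocities"],3))
E
```

```text
35.85 [-8.6 -3.6 14.7] [0.5216 0.1018 0.1148]
scene bar 1016 ((525.0502319335938, 102.2597885131836), (18.291913986206055, 180.376220703125), 11.773094177246094) [0.13677647 0.14131943]
rim 2671 ((522.8132934570312, 102.31502532958984), (163.93362426757812, 242.32627868652344), 13.276662826538086) 0.1030150304521883
top bar 906 ((520.6095581054688, 101.64126586914062), (16.180784225463867, 179.49993896484375), 13.349273681640625) [0.1386749  0.14216702]
rim 1460 ((520.6442260742188, 102.29739379882812), (160.3793487548828, 241.17921447753906), 13.275321960449219) 0.10397213009096262
40.9583 [-0.4  0.4  0.2] [-0.     0.001  0.001 -0.001 -0.    -0.001  0.001]
```

View pics/end_scene.png

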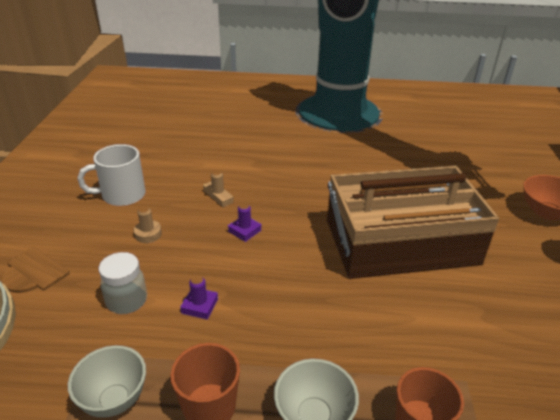

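View pics/end_top.png

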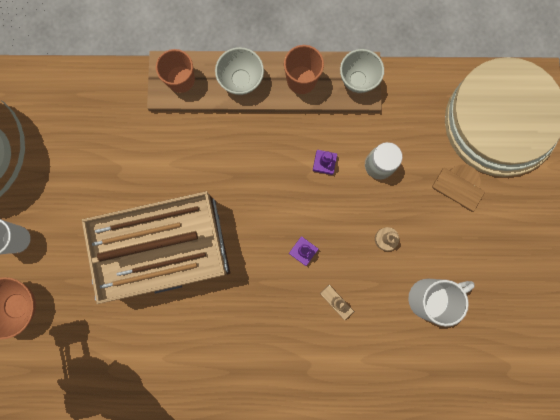

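The tray is back at its starting pose: rim at 104 mm, bar top at about 141 mm, and the same position in the top view at (155,247). The other stamps are where they were, and the arm is clear and still.

```bash
python3 - <<'E'
from h import *
print(workorder.finish_job())
E
```

```text
the job is handed in; nothing more can be done
None
```

The square-foot stamp is in the tool box with the tray shut over it. I handed the job in at about 41 s of the 72 s allowed; no verdict is reported.

**What I did:** I swung the tray open by its bar and let go, and it stayed open at the given open pose. I then picked the pale square stamp at top-view pixel (326,211) by its handle and set it on the compartment floor. Last, I swung the tray back along its arc and pressed it lightly onto its stop.

**Stamp check:** Before closing, the top view showed the stamp upright at (166,253) with its foot top at 22 mm, as it should be. Its exact position in the compartment was not measured, because my depth fit also caught a box wall. The floor contact height during placing agreed to within 0.5 mm.

**Tray check:** After closing, the rim is at 103–104 mm and the bar top at 141–142 mm, matching the shut start pose to about 1 mm.

**Other limits:** The highest wrist force I read was about 17 N, when pressing the tray shut. The purple and other pale stamps were not moved. The arm finished clear of everything and still.

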